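# Swing the bench magnifier over the yellow post

### The arm

A 6-joint arm with a two-finger parallel gripper is mounted at the origin on the work surface. World frame = base frame: x ahead of the robot, y to its left, z up, the work surface at z = 0. Lengths are in m, angles in rad, forces in N, time in s.
With the tool pointing down it reaches from about 0.325 to 0.875 m from the base axis. Payload 4.4 kg.
Tool frame: the origin (TCP) lies midway between the tips of the shut fingers; the grasp point (between the pads) lies 19 mm behind it (bot.pinch_z is the distance from the TCP to the grasp point, in m); z points along the fingers, y is the line along which they close (so a half turn about z gives the same grasp; the last joint's range is limited). The gripper opens to 85 mm and grips with 20 to 120 N. Pads are 22 mm wide; open, the fingers measure 114 mm over their backs; the gripper's body (76 mm by 85 mm) begins 54 mm behind the grasp point. The pads swing forward as they close: fully open they stand 13 mm farther back than shut.
Start: joints at [-1.49, 0.207, 1.542, -0, 1.393, -0.15], TCP at [0.132, -0.56, 0.192] pointing down, gripper open.
Joint ranges: [-2.73, 2.73], [-0.86, 2.22], [0.23, 2.46], [-1.11, 4.25], [0.08, 2.63], [-2.82, 2.82]. Speed limits (rad/s): [2.79, 2.79, 3.14, 3.14, 3.14, 3.14].

### API

Orientations are given as a 3x3 rotation matrix whose columns are the frame's x, y, z axes.
In Python, from workcell import bot gives the robot as it stands. The module is installed in compiled form; this text tells all that it offers.
- The arm moves only by the shell command python3 -m crank 'ROWS' [OPENING] [FORCE]. ROWS is JSON, a list that holds one entry, the list of rows, each a list of 4 numbers: the shift along the tool's x, y, z in mm, then the turn about the tool's z in rad. In form: [[[tx, ty, tz, yaw], ...]]. A call has 1 to 12 rows; each row shifts and turns the commanded pose from where the row before left it, along the tool's axes as they then stand; what a row does not reach is not made up. A row lasts 1/10 s, in which the tool goes at most 50 mm and 8.59 degrees, less where a joint would pass 70% of its speed; a pose out of reach is approached as far as the arm can. A call is refused whole if a number of a shift passes 50 or a number of a turn 0.15, either way. A call with a gripper value outside its range is refused whole. OPENING is the gripper command: -1 is fully open, 1 is shut, values between are in proportion, set as the call begins (- or left out, the last holds). The fingers move at their own pace and stop on an object; FORCE is the grip in N (left out, the last holds). Time passes only in rows, so rows that do not move let the fingers close. It gives the time, the measured TCP pose, the force, the opening and the grip force at its end, in the units of the state.
- bot.sense(): the state, without advancing time (a new reading comes with each control period).
- bot.get_image(name): name is "scene" or "top" or "wrist"; returns a dict with "pixels" (400x640x3 uint8, red, green, blue), "mtx" (3x3 intrinsics, pixels), "k1" (the pictures are not rectified: a ray, as slopes to the right and down, at radius r is drawn at 1 + k1 r^2 times it, then the intrinsics apply), "rvec" (rotation vector, rad) and "tvec" (3), from world to camera coordinates, as OpenCV has them. Camera axes: x right, y down, z forward; pixel columns grow to the right and rows downward; lengths in m; the calibration is good to about 2 mm. A picture is of the moment at which its call begins. There is no depth.
- bot.finish_job(): hands the job in; it is judged then, once.
The state is a dict: "t": time; "joints": joint angles; "qvel": joint speeds; "joint_efforts": joint torques, N m; "tool_pos": TCP position; "tool_rot": TCP orientation; "wrist_force": force on the tool from outside, world axes, zero at the start; "ft_torque": the same for the moment, N m; "gripper_width": finger opening in m; "gripper_force": force on a finger pad.
Only numpy, scipy, OpenCV 4.12 (cv2) and the standard library are available. Lean on these libraries where they do the work, as an engineer would, in place of code of your own. Each camera call takes 0.05 s, during which the arm holds its last target. There are 200 camera calls.

### The job

The round bench magnifier is parked beside the control panel. Take it by its upright orange grip and swing it on its arm over the panel until the yellow-capped terminal post (not the red-capped post or the black knob) sits in the middle of the lens seen from straight above, then let go so that it stays there. Do not knock the yellow post.

Things in the scene. Friction and masses are not known exactly. Their poses are not given: they have to be found in the camera images.
- stand: Fixed stand of the magnifier: round dark steel base, 120 mm across, with a steel column carrying the swing arm (top 156 mm above the bench). Origin on the vertical hinge axis at bench height; z up. Its -x axis is the arm's middle position; the arm swings level, up to 57 degrees either side. The hinge has friction: about 1 N at the grip moves it, and the arm stays where it is left.
- grip (a point): Point to hold on the magnifier's grip: an upright orange cylinder, 18 mm in diameter, fixed on the ring's edge away from the column. The point is on its axis, 172 mm above the bench, 295 mm from the hinge axis; the grip stands free from 138 to 190 mm above the bench. It moves with the arm on a level circle about the hinge axis.
- lens (a point): Centre of the magnifier's clear lens (88 mm across) in its white ring (112 mm across, 16 mm thick): 130 mm above the bench, 230 mm from the hinge axis, on the straight line from hinge axis to grip. It starts parked on the stand's +y side of the panel.
- yellow_post: Terminal post with a yellow cap 30 mm across, 50 mm tall, fixed upright on the steel panel. Origin: centre of its underside, 20 mm above the bench. It stands under the circle of the lens centre, at most 7 mm off it. A red-capped post of the same shape and a black knob stand on the same circle; which is where varies. All are under 100 mm high, so the magnifier passes above them.

How it is judged:
By the outcome, as a careful person would: the job done as asked, in the order asked, and still so for the second after the job is handed in, with the robot touching nothing.
It also fails if it takes over 38 s, if anything falls off the work surface, if the arm or the gripper's body presses on something with over 40 N, if the wrist force passes 120 N, or if a joint passes its speed limit or range.

## Working session

There is one attempt and no reset: what is moved stays moved. The work goes in short steps, Python scripts to look and compute and a shell command to move; the robot and the scene stay as the last step left them, time stands still between calls to the robot, and variables do not carry over. Pictures are saved under pics/ and viewed, at most 10 in all, crops included, and the job is handed in when it is done.

```bash
mkdir -p pics
cat > h.py <<'E'
import numpy as np, cv2, pickle
from workcell import bot
def grab(n,f):
    im=bot.get_image(n); pickle.dump(im,open(f'{f}.pkl','wb')); cv2.imwrite(f'pics/{f}.png',im['pixels'][:,:,::-1]); return im
def ray(im,uv):
    K=im['mtx'];d=np.array([(uv[0]-K[0][2])/K[0][0],(uv[1]-K[1][2])/K[1][1]]);s=d.copy()
    for _ in range(30): s=d/(1+im['k1']*(s@s))
    R=cv2.Rodrigues(np.array(im['rvec'],float))[0];t=np.array(im['tvec'],float).ravel()
    v=R.T@np.r_[s,1]; return -R.T@t, v/np.linalg.norm(v)
def atz(im,uv,z):
    o,v=ray(im,uv); return o+v*(z-o[2])/v[2]
def tri(a,ua,b,ub):
    o,v=ray(a,ua);p,w=ray(b,ub);s=np.linalg.lstsq(np.c_[v,-w],p-o,rcond=None)[0]
    A=o+v*s[0];B=p+w*s[1]; return (A+B)/2,np.linalg.norm(A-B)
def load(f): return pickle.load(open(f'{f}.pkl','rb'))
E
python3 - <<'E'
from h import *
for n in('scene','top'):
    im=grab(n,n+'1'); print(n,ray(im,(320,200)))
E
```

```text
scene (array([ 1.05871339, -0.39491219,  0.49966497]), array([-0.64466764,  0.49611174, -0.58161565]))
top (array([ 0.61503853, -0.08757797,  0.78973268]), array([ 0.04583638,  0.00152394, -0.9989478 ]))
```

View pics/scene1.png

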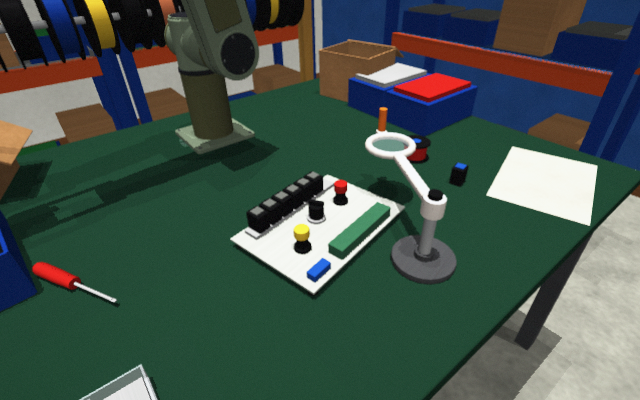

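View pics/top1.png

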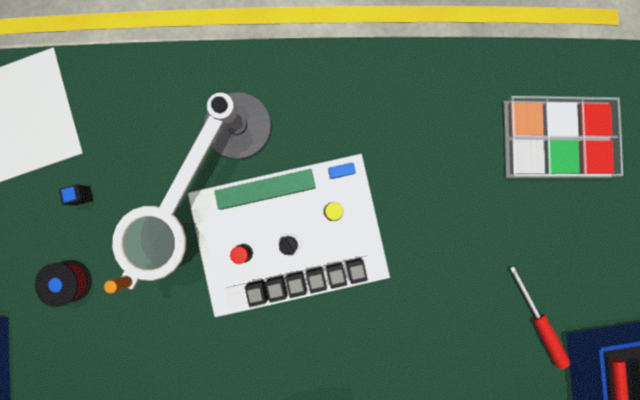

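The scene view shows the ring, with the orange grip top near (383,110). In the top view the grip top is near (110,287), the column top near (219,104) and the yellow cap near (334,211). I'll enlarge these areas to read them more closely.

Run:
```python
import cv2,numpy as np
s=cv2.imread('pics/scene1.png');t=cv2.imread('pics/top1.png')
z=lambda i,x,y,w,h:cv2.resize(i[y:y+h,x:x+w],None,fx=4,fy=4,interpolation=cv2.INTER_CUBIC)
a=np.hstack([z(s,360,95,100,70),z(s,400,175,100,70)]);b=np.hstack([z(t,85,220,100,70),z(t,190,80,100,70)])
cv2.imwrite('pics/c1.png',np.vstack([a,b]))
```

```text
(no output)
```

View pics/c1.png

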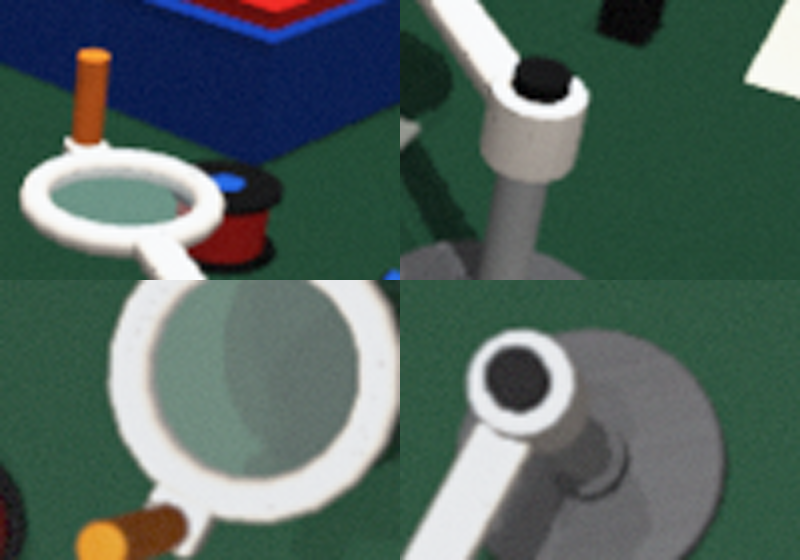

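Run:
```python
from h import *
s=load('scene1');t=load('top1')
for n,im,x,y in(('s',s,301,232),('t',t,334,211)):
    p=im['pixels'].astype(int); m=(p[...,0]>140)&(p[...,1]>120)&(p[...,2]<90)
    m[:y-20]=0;m[y+20:]=0;m[:,:x-20]=0;m[:,x+20:]=0
    v,u=np.nonzero(m);print(n,u.mean(),v.mean(),u.min(),u.max(),v.min(),v.max(),len(u))
for n,im,x,y in(('s',s,383,118),('t',t,117,286)):
    p=im['pixels'].astype(int); m=(p[...,0]>120)&(p[...,1]<p[...,0]*.75)&(p[...,2]<70)
    m[:y-22]=0;m[y+22:]=0;m[:,:x-22]=0;m[:,x+22:]=0
    v,u=np.nonzero(m);print(n,u.mean(),v.mean(),u.min(),u.max(),v.min(),v.max(),len(u))
```

```text
s 300.78688524590166 231.7377049180328 294 308 225 239 183
t 333.10526315789474 211.08771929824562 325 341 203 219 228
s 382.23125 118.19375 378 387 107 130 160
t 110.49285714285715 286.22857142857146 104 117 280 292 140
```

Run:
```python
from h import *
np.set_printoptions(precision=4,suppress=True)
s=load('scene1');t=load('top1')
g=tri(s,(383.5,108.8),t,(110.7,286.2));h=tri(s,(435.7,193.5),t,(219.5,104.5));y=tri(s,(300.8,229.5),t,(333.6,211));l=tri(s,(390.7,144),t,(148.7,243))
for n,q in zip('ghyl',(g,h,y,l)):print(n,*q)
G,H,Y,L=[q[0] for q in(g,h,y,l)]
print('atz',atz(t,(110.7,286.2),.19),atz(t,(219.5,104.5),.156),atz(t,(333.6,211),.07))
f=lambda a:(np.hypot(*(a-H)[:2]),np.degrees(np.arctan2(*(a-H)[1::-1])))
print('polar',f(G),f(L),f(Y), 'base reach grip',np.hypot(*G[:2]))
a=np.radians(f(Y)[1]);T=H[:2]+.295*np.array([np.cos(a),np.sin(a)]);print('target grip',T,np.hypot(*T))
S=bot.sense();print(S['tool_pos'],S['tool_rot'],S['gripper_width'],bot.pinch_z,S['t'])
```

```text
g [0.5288 0.2015 0.1882] 0.0008912427318744005
h [0.7857 0.0575 0.1546] 0.0002819672562476822
y [ 0.6292 -0.1094  0.066 ] 0.002535247582223814
l [0.5852 0.1704 0.1316] 0.00033430022345480375
atz [0.5293 0.201  0.19  ] [0.7852 0.0571 0.156 ] [ 0.6299 -0.1082  0.07  ]
polar (np.float64(0.29451692864599593), np.float64(150.722660505758)) (np.float64(0.23012696208501926), np.float64(150.61789052211552)) (np.float64(0.22876721593378607), np.float64(-133.14552182029806)) base reach grip 0.56588432636236
target grip [ 0.5839 -0.1577] 0.6048702161533044
[ 0.132  -0.5588  0.1906] [[ 0.9733  0.2297 -0.0002]
 [ 0.2297 -0.9733  0.0022]
 [ 0.0003 -0.0021 -1.    ]] 0.08524583443425138 0.0187 0.1
```

Everything checks out: grip height 0.188 and radius 0.2945, lens radius 0.230 at height 0.132, and the yellow post at radius 0.229. The swing is about 76°. I'll approach above the grip first.

```bash
python3 -m crank '[[[31,-36,-4,0],[31,-36,-4,0],[31,-36,-4,0],[31,-36,-4,0],[31,-36,-4,0],[31,-36,-4,0],[31,-36,-4,0],[31,-36,-4,0],[31,-36,-4,0],[31,-36,-4,0],[31,-36,-4,0],[31,-36,-4,0]]]' -1 40
python3 -m crank '[[[31,-36,0,0],[31,-36,0,0],[31,-36,0,0],[31,-36,0,0],[31,-36,0,0],[31,-36,0,0],[0,0,0,0.149],[0,0,0,0.149],[0,0,0,0.149],[0,0,0,0.149],[0,0,0,0.148],[0,0,0,0]]]'
python3 - <<'E'
from h import *
np.set_printoptions(precision=4,suppress=True)
w=grab('wrist','w1');S=bot.sense();R=np.array(S['tool_rot']);p=np.array(S['tool_pos']);print(p,R,S['joints'])
print('to grip in tool mm',1000*R.T@(np.array([.529,.2012,.1535])-p))
q=cv2.projectPoints(np.array([[.529,.2012,.19]]),np.array(w['rvec'],float),np.array(w['tvec'],float),np.array(w['mtx']),np.array([w['k1'],0,0,0.]))[0];print(q)
E
```

```text
t: 1.3
tool_pos: [0.3951, -0.0517, 0.2397]
tool_rot: [[0.973, 0.23, 0.0], [0.23, -0.973, -0.0], [0.0, 0.0, -1.0]]
wrist_force: [1.1, -1.1, 0.6]
gripper_width: 0.0852
gripper_force: 0.0
t: 2.5
tool_pos: [0.5258, 0.1992, 0.239]
tool_rot: [[0.872, -0.49, -0.001], [-0.49, -0.872, -0.0], [-0.001, 0.001, -1.0]]
wrist_force: [0.8, -0.9, 0.3]
gripper_width: 0.0852
gripper_force: 0.0
[0.5259 0.1992 0.2391] [[ 0.8731 -0.4875 -0.0011]
 [-0.4875 -0.8731 -0.0002]
 [-0.0008  0.0007 -1.    ]] [0.2081 0.1474 1.5121 0.     1.4831 2.2881]
to grip in tool mm [ 1.7549 -3.3286 85.6305]
[[[310.8211 199.1979]]]
```

View pics/w1.png

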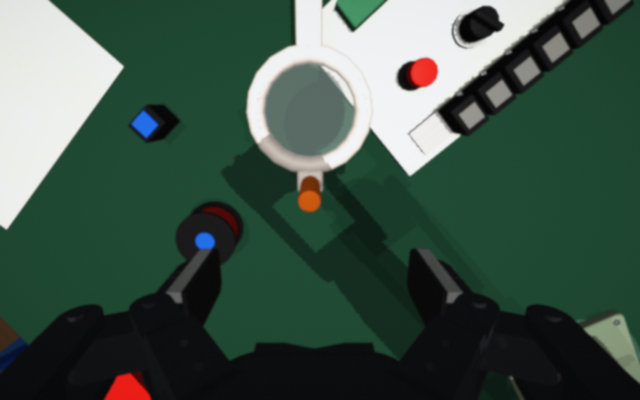

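The wrist view shows the grip top at (309,201), against a prediction of (311,199). That matches, so I'll descend and grip.

```bash
python3 -m crank '[[[1,-3,20,0],[0,0,25,0],[0,0,25,0],[0,0,15,0],[0,0,0,0],[0,0,0,0]]]' -1
python3 -m crank '[[[0,0,0,0],[0,0,0,0],[0,0,0,0],[0,0,0,0],[0,0,0,0],[0,0,0,0],[0,0,0,0],[0,0,0,0],[0,0,0,0],[0,0,0,0]]]' 1 40
python3 - <<'E'
from h import *
np.set_printoptions(precision=4,suppress=True)
S=bot.sense();p=np.array(S['tool_pos']);R=np.array(S['tool_rot']);H=np.array([.7855,.0573]);d=p[:2]-H;r=np.hypot(*d);a=np.degrees(np.arctan2(d[1],d[0]))%360
ya=np.degrees(np.arctan2(R[1,1],R[0,1]));print(r,a,ya,S['gripper_width'],S['wrist_force'])
n=19;st=np.radians((226.9-a)/n)
# shift of rotating tool: tool yaw = -st ; chord expressed in current tool axes
c=lambda t:H+r*np.array([np.cos(t),np.sin(t)])
D=c(np.radians(a)+st)-c(np.radians(a));print(n,1000*R[:2,:2].T@D,-st)
E
```

```text
t: 3.15
tool_pos: [0.529, 0.2014, 0.1551]
tool_rot: [[0.872, -0.489, 0.0], [-0.489, -0.872, 0.0], [0.0, -0.0, -1.0]]
wrist_force: [-0.7, 0.3, 0.6]
gripper_width: 0.0855
gripper_force: 0.0
t: 4.15
tool_pos: [0.5286, 0.2013, 0.1547]
tool_rot: [[0.872, -0.49, -0.0], [-0.49, -0.872, -0.0], [-0.0, 0.0, -1.0]]
wrist_force: [0.2, -0.1, -0.4]
gripper_width: -0.0001
gripper_force: 0.0
0.2945072024064486 150.72076549210172 -119.34847205037845 -7.280426189807526e-05 [ 0.158  -0.1037 -0.3592]
19 [ 0.7457 20.5913] -0.0699778138848267
```

The fingers shut to 0 mm, so they hold nothing. I'll look before moving again.

Run:
```python
from h import *
w=grab('wrist','w2');s=grab('scene','s2');t=grab('top','t2')
z=lambda i,x,y,w,h:cv2.resize(i[y:y+h,x:x+w,::-1],(400,300),interpolation=cv2.INTER_CUBIC)
cv2.imwrite('pics/c2.png',np.vstack([np.hstack([z(s['pixels'],320,60,160,120),z(t['pixels'],40,190,160,120)]),np.hstack([z(w['pixels'],0,0,640,400),z(w['pixels'],240,130,160,120)])]))
```

```text
(no output)
```

View pics/c2.png

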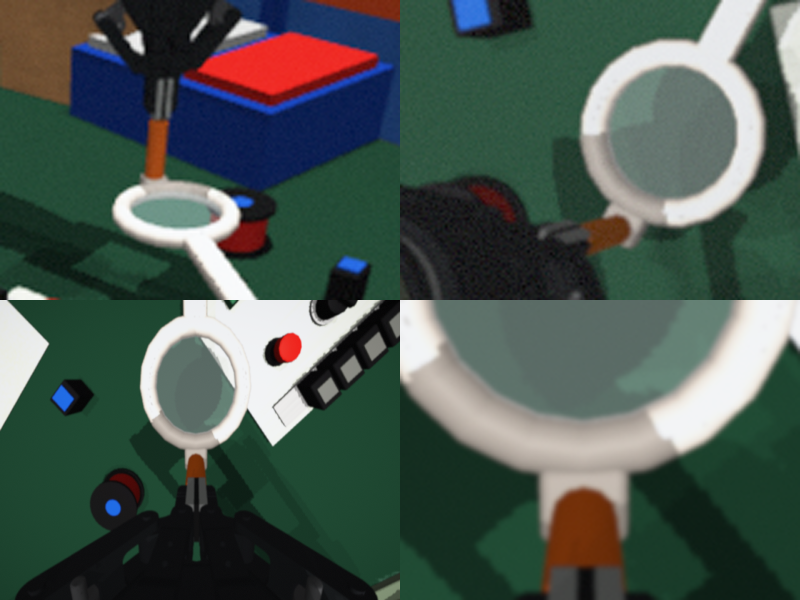

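The shut fingertips seem to sit above the grip or in line with its top. In scene they are at about (383.5,108), where the grip top was before. I'll check against the TCP projection.

Run:
```python
from h import *
np.set_printoptions(precision=4,suppress=True)
S=bot.sense();print(S['tool_pos'],S['gripper_width'],S['gripper_force'],S['t'])
for n in('s2','t2','w2'):
    i=load(n);P=np.array([S['tool_pos'],[.529,.2012,.19],[.529,.2012,.138]])
    print(n,cv2.projectPoints(P,np.array(i['rvec'],float),np.array(i['tvec'],float),np.array(i['mtx']),np.array([i['k1'],0,0,0.]))[0][:,0])
a,b=load('s2')['pixels'],load('t2')['pixels']
z=lambda i,x,y:cv2.resize(i[y:y+75,x:x+50,::-1],(400,600),interpolation=cv2.INTER_CUBIC)
cv2.imwrite('pics/c3.png',np.hstack([z(a,360,75),z(b,88,240)]))
```

```text
[0.5286 0.2013 0.1547] -1.4726576298559053e-05 0.0 4.3
s2 [[382.4378 122.6328]
 [383.7306 108.0399]
 [381.9518 129.3664]]
t2 [[121.8655 283.1246]
 [110.5753 286.4349]
 [126.9182 281.3275]]
w2 [[315.5247 224.4072]
 [315.8104 248.5874]
 [315.3077 214.9069]]
```

View pics/c3.png

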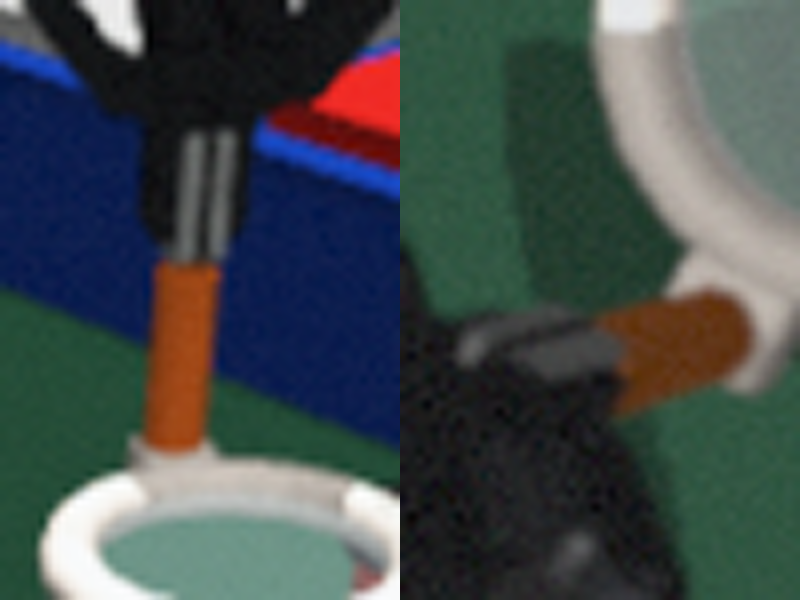

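Both views put the shut tips at z ≈ 0.19, right on top of the grip and about 35 mm higher than the reported TCP. I'll compute that offset, open, and go down by it in small checked steps.

```bash
python3 - <<'E'
from h import *
print(tri(load('s2'),(384.8,107.5),load('t2'),(114,283.5)))
E
python3 -m crank '[[[0,0,-5,0],[0,0,0,0],[0,0,0,0],[0,0,0,0],[0,0,0,0],[0,0,0,0],[0,0,0,0],[0,0,0,0]]]' -1
python3 -m crank '[[[0,0,5,0],[0,0,8,0],[0,0,8,0],[0,0,0,0]]]'
```

```text
(array([0.53456459, 0.19589124, 0.19386354]), np.float64(0.0033583982447020024))
t: 5.1
tool_pos: [0.5286, 0.2013, 0.1596]
tool_rot: [[0.872, -0.49, -0.0], [-0.49, -0.872, -0.0], [-0.0, 0.0, -1.0]]
wrist_force: [-0.0, 0.4, 0.7]
gripper_width: 0.0854
gripper_force: 0.0
t: 5.5
tool_pos: [0.527, 0.201, 0.1364]
tool_rot: [[0.872, -0.49, -0.004], [-0.49, -0.872, -0.001], [-0.003, 0.003, -1.0]]
wrist_force: [0.2, -0.0, 0.1]
gripper_width: 0.0851
gripper_force: 0.0
```

```bash
python3 -m crank '[[[0,0,6,0],[0,0,6,0],[0,0,6,0],[0,0,0,0],[0,0,0,0]]]'
python3 -m crank '[[[0,0,0,0],[0,0,0,0],[0,0,0,0],[0,0,0,0],[0,0,0,0],[0,0,0,0],[0,0,0,0],[0,0,0,0],[0,0,0,0]]]' 1 40
python3 - <<'E'
from h import *
s=grab('scene','s3');t=grab('top','t3')
z=lambda i,x,y:cv2.resize(i[y:y+100,x:x+75,::-1],(400,533),interpolation=cv2.INTER_CUBIC)
cv2.imwrite('pics/c4.png',np.hstack([z(s['pixels'],350,65),z(t['pixels'],78,220)]))
E
```

```text
t: 6.0
tool_pos: [0.5285, 0.2013, 0.1204]
tool_rot: [[0.872, -0.49, -0.0], [-0.49, -0.872, -0.0], [-0.0, 0.0, -1.0]]
wrist_force: [0.6, 0.8, -0.4]
gripper_width: 0.0853
gripper_force: 0.0
t: 6.9
tool_pos: [0.5288, 0.2014, 0.121]
tool_rot: [[0.872, -0.49, 0.0], [-0.49, -0.872, 0.0], [0.0, -0.0, -1.0]]
wrist_force: [-1.5, 0.0, 2.2]
gripper_width: 0.0167
gripper_force: 39.0
```

View pics/c4.png

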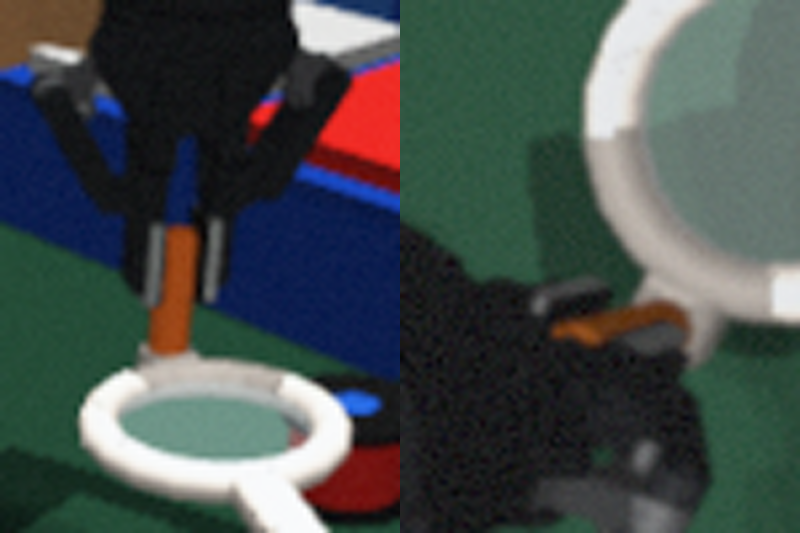

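It is gripped now (16.7 mm, 39 N). I'll swing along the arc with the tool turning along with the arm, about 2° per row.

```bash
python3 -m crank '[[[0.2,10.3,0,-0.035],[0.2,10.3,0,-0.035],[0.2,10.3,0,-0.035],[0.2,10.3,0,-0.035],[0.2,10.3,0,-0.035],[0.2,10.3,0,-0.035],[0.2,10.3,0,-0.035],[0.2,10.3,0,-0.035],[0.2,10.3,0,-0.035],[0.2,10.3,0,-0.035],[0.2,10.3,0,-0.035],[0.2,10.3,0,-0.035]]]'
cat > st.py <<'E'
from h import *
np.set_printoptions(precision=4,suppress=True)
S=bot.sense();p=np.array(S['tool_pos']);R=np.array(S['tool_rot']);H=np.array([.7855,.0573]);d=p[:2]-H
print(np.hypot(*d),np.degrees(np.arctan2(d[1],d[0]))%360,'yangle',np.degrees(np.arctan2(R[1,1],R[0,1])),S['wrist_force'])
E
python3 st.py
```

```text
t: 8.2
tool_pos: [0.4931, 0.084, 0.121]
tool_rot: [[0.996, -0.091, 0.002], [-0.091, -0.996, 0.001], [0.002, -0.001, -1.0]]
wrist_force: [1.0, 1.3, 1.4]
gripper_width: 0.0167
gripper_force: 39.5
0.2936320244484255 174.78487746831937 yangle -95.20418267938517 [1.022  1.2698 1.4247]
```

```bash
for i in 1; do python3 -m crank '[[[0.2,10.3,0,-0.035],[0.2,10.3,0,-0.035],[0.2,10.3,0,-0.035],[0.2,10.3,0,-0.035],[0.2,10.3,0,-0.035],[0.2,10.3,0,-0.035],[0.2,10.3,0,-0.035],[0.2,10.3,0,-0.035],[0.2,10.3,0,-0.035],[0.2,10.3,0,-0.035],[0.2,10.3,0,-0.035],[0.2,10.3,0,-0.035]]]'; done
python3 -m crank '[[[0.2,10.3,0,-0.035],[0.2,10.3,0,-0.035],[0.2,10.3,0,-0.035],[0.2,10.3,0,-0.035],[0.2,10.3,0,-0.035],[0.2,10.3,0,-0.035],[0.2,10.3,0,-0.035],[0.2,10.3,0,-0.035],[0.2,10.3,0,-0.035],[0.2,10.3,0,-0.035],[0.2,10.3,0,-0.035],[0,0,0,0]]]'; python3 st.py
python3 - <<'E'
from h import *
s=grab('scene','s4');t=grab('top','t4')
z=lambda i,x,y:cv2.resize(i[y:y+150,x:x+100,::-1],(400,600),interpolation=cv2.INTER_CUBIC)
cv2.imwrite('pics/c5.png',np.hstack([z(s['pixels'],260,120),z(t['pixels'],310,130)]))
E
```

```text
t: 9.4
tool_pos: [0.5084, -0.0376, 0.1209]
tool_rot: [[0.946, 0.323, 0.003], [0.323, -0.946, 0.001], [0.003, -0.0, -1.0]]
wrist_force: [3.6, 2.2, -0.4]
gripper_width: 0.0164
gripper_force: 39.5
t: 10.6
tool_pos: [0.5656, -0.1353, 0.121]
tool_rot: [[0.756, 0.654, 0.004], [0.654, -0.756, 0.001], [0.004, 0.002, -1.0]]
wrist_force: [4.8, 3.5, 1.4]
gripper_width: 0.0163
gripper_force: 39.8
0.29225980077018254 221.2116803612833 yangle -49.150932052852674 [4.83  3.478 1.432]
```

View pics/c5.png

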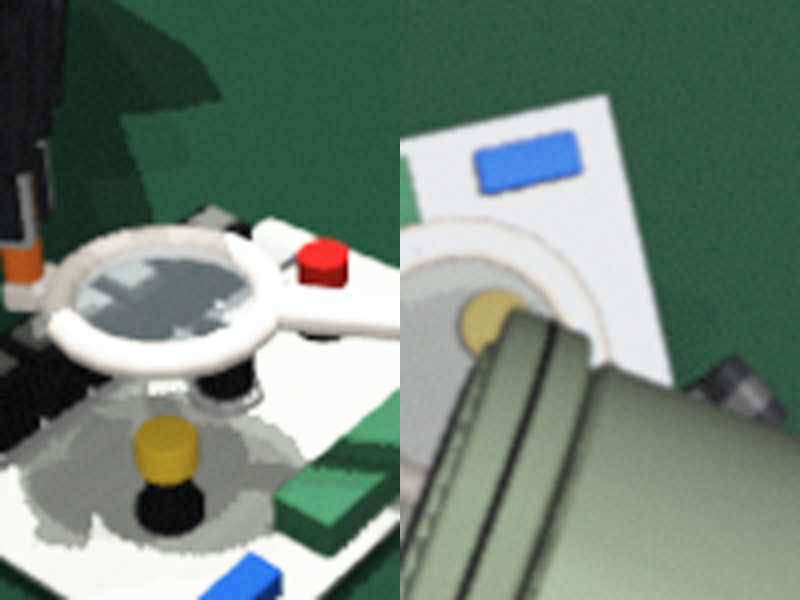

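The lens is still about 5.7° short of the post (ring at 221.2°, post at 226.9°). I'll finish the swing and relax the slight radial pull.

```bash
python3 -m crank '[[[-0.5,9.8,0,-0.033],[-0.5,9.8,0,-0.033],[-0.5,9.8,0,-0.033],[0,0,0,0],[0,0,0,0],[0,0,0,0]]]'; python3 st.py
```

```text
t: 11.3
tool_pos: [0.5853, -0.1553, 0.121]
tool_rot: [[0.688, 0.726, 0.007], [0.726, -0.688, 0.004], [0.008, 0.002, -1.0]]
wrist_force: [8.6, 7.2, -0.4]
gripper_width: 0.0167
gripper_force: 39.8
0.2920272520968969 226.71420268804033 yangle -43.46129663032657 [ 8.5588  7.1628 -0.3981]
```

```bash
python3 -m crank '[[[3,0,0,0],[0,0,0,0],[0,0,0,0]]]'; python3 st.py
python3 - <<'E'
from h import *
w=grab('wrist','w5');cv2.imwrite('pics/c6.png',cv2.resize(w['pixels'][0:240,160:480,::-1],(800,600),interpolation=cv2.INTER_CUBIC))
E
```

```text
t: 11.6
tool_pos: [0.5851, -0.1554, 0.121]
tool_rot: [[0.688, 0.726, 0.002], [0.726, -0.688, 0.001], [0.002, 0.001, -1.0]]
wrist_force: [3.4, 2.5, 2.6]
gripper_width: 0.0168
gripper_force: 40.0
0.29226801672778363 226.69957990771778 yangle -43.48469281536355 [3.3954 2.5016 2.606 ]
```

View pics/c6.png

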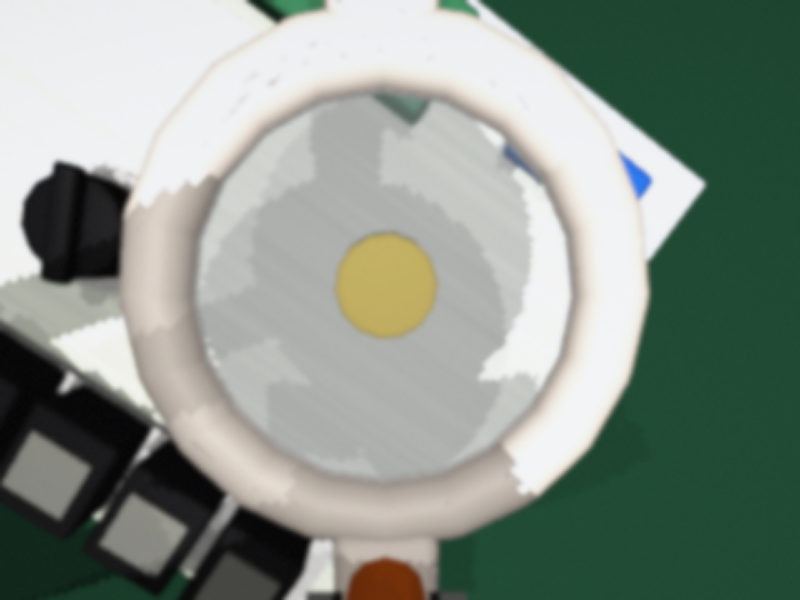

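The wrist view shows the yellow cap centre at crop (386,285) and the ring's lateral centre at (385,285), so they are within about 1 mm. I'll relax the last of the pull, release, and lift straight up.

```bash
python3 -m crank '[[[1.5,0,0,0],[0,0,0,0],[0,0,0,0]]]'
python3 -m crank '[[[0,0,0,0],[0,0,0,0],[0,0,0,0],[0,0,0,0],[0,0,0,0],[0,0,0,0],[0,0,0,0]]]' -1
python3 -m crank '[[[0,0,-15,0],[0,0,-25,0],[0,0,-30,0],[0,0,-30,0],[0,0,-20,0],[-30,0,0,0],[-40,0,0,0],[-40,0,0,0],[-40,0,0,0],[-30,0,0,0],[0,0,0,0],[0,0,0,0]]]'
python3 - <<'E'
from h import *
t=grab('top','t6');s=grab('scene','s6')
cv2.imwrite('pics/c7.png',np.hstack([cv2.resize(i['pixels'][y:y+120,x:x+100,::-1],(400,480),interpolation=cv2.INTER_CUBIC) for i,x,y in((t,285,150),(s,250,155))]))
E
```

```text
t: 11.95
tool_pos: [0.5849, -0.1554, 0.121]
tool_rot: [[0.688, 0.725, -0.0], [0.725, -0.688, -0.001], [-0.001, 0.001, -1.0]]
wrist_force: [0.2, -1.1, 2.6]
gripper_width: 0.0169
gripper_force: 40.2
t: 12.65
tool_pos: [0.5851, -0.1547, 0.1207]
tool_rot: [[0.688, 0.726, -0.0], [0.726, -0.688, 0.0], [-0.0, -0.0, -1.0]]
wrist_force: [0.2, -0.4, 0.3]
gripper_width: 0.0855
gripper_force: 0.0
t: 13.85
tool_pos: [0.4613, -0.2858, 0.2419]
tool_rot: [[0.689, 0.724, 0.002], [0.724, -0.689, -0.001], [0.001, 0.002, -1.0]]
wrist_force: [0.4, 0.6, 0.5]
gripper_width: 0.0855
gripper_force: 0.0
```

View pics/c7.png

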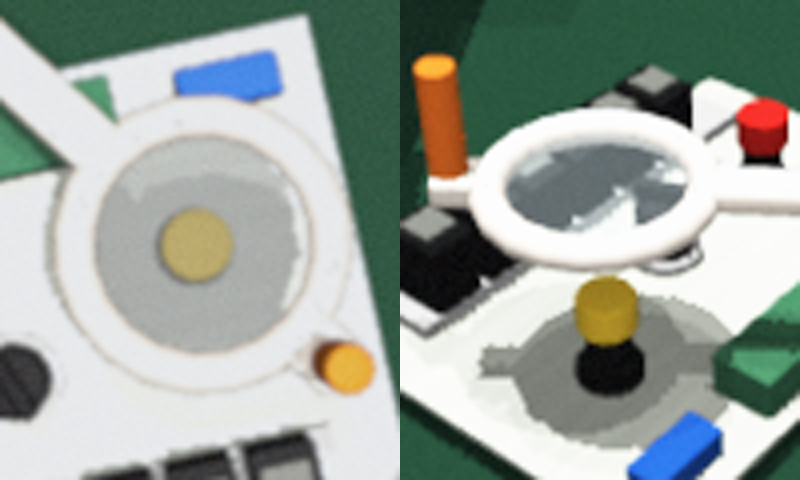

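In the top view the lens centre is at crop (204,244) and the cap centre at (197,245). I'll correct for parallax.

Run:
```python
from h import *
t=load('t6');f=lambda u,v:(285+u/4-.4,150+v/4-.4)
L=atz(t,f(204,244),.13);Y=atz(t,f(197,245),.07);d=(L-Y)[:2];H=np.array([.7855,.0573]);r=(Y[:2]-H)/np.linalg.norm(Y[:2]-H)
print(L,Y,1000*d,'radial',1000*d@r,'tang',1000*d@np.array([-r[1],r[0]]),bot.sense()['t'])
```

```text
[ 0.62917311 -0.10950608  0.13      ] [ 0.63009866 -0.10865569  0.07      ] [-0.9255512  -0.85039766] radial 1.2533643519649984 tang -0.09433453624860166 13.95
```

The lens is centred to 0.1 mm along the swing and 1.3 mm radially, and the radial part is fixed by the arm's length. Handing in.

```bash
python3 -c "
from workcell import bot
print(bot.finish_job())"
```

```text
the job is handed in; nothing more can be done
None
```

The magnifier is centred over the yellow post to about 1.3 mm in the last top view and the gripper has let go and moved clear; I handed the job in at about 14 s, after one first grasp that closed above the grip and had to be redone lower.

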